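# Hold the chamber's door release turned with its key

## Task

Take the blue key out of the key stand and put it into the blue-ringed key switch on the operator station; the pins stick, so work it down with a light wiggle and without ramming it until its shoulder sits fully home on the lock. Then turn it a quarter turn clockwise to the stop and keep holding it there against the return spring: finish with the key still gripped and turned, so that the chamber's door stays released. Leave the other keys, the red emergency stop, the green start button and the beaker and jar alone.

Things in the scene. Friction and masses are not known exactly. Their poses are not given: they have to be found in the camera images.
- key_blue: The key to use: steel key with a blue bow, 71 mm long, 35 g, standing blade down in a slot of the stand. Origin: centre of its shoulder's underside; z up through the bow, x the wide way, y the thickness. Below it: 5 mm round stem to z = -8, blade 10 (x) x 4 mm (y) to -24, narrowing to 8.4 x 4 at -29, bevelled to 7.6 x 1.2 mm at -30 mm. Works either way round (half a turn about z)
- key_blue_bow (a point): Middle of the blue key's bow, 25 mm above the key's origin, same axes: pinch it here across y. The bow is a plastic plate 28 mm wide (x), 10 mm thick (y) and 32 mm high, from 9 to 41 mm above the key's origin; below it are only a neck 14 x 8.5 mm and the steel shoulder 14 x 7 mm
- key_yellow: Key of the same shape with a yellow bow, in another slot of the stand; origin and axes as for the blue key. Not to be used
- key_green: Key of the same shape with a green bow, in another slot of the stand; origin and axes as for the blue key. Not to be used
- stand: Fixed dark grey key stand, 56 (x) x 170 (y) x 40 mm high, origin at the centre of its underside. Three slots in its top at y = -52, 0 and 52 mm, 34 mm deep, 11.6 mm (y) x 5.6 mm (x): the bows stand with their wide way along the stand's y, the shoulders rest on the top at z = 40 mm. Which key is in which slot varies
- console: Fixed light grey operator station, a box 130 (x) x 250 (y) x 75 mm high, origin at the centre of its underside. On top: in the middle the key switch with a blue ring (35 mm across, 6 mm high); red mushroom emergency stop, 40 mm across, 33 high, at x -12, y 85; green start button, 23 mm across, 9 high, at x -12, y -80; three lamps 11 mm high at x 42, y -75, -35, 35 mm
- keyway (a point): Centre of the mouth of the keyway, in the blue ring, 81 mm above the bench; console's axes, z up. At rest the slot runs along x: 11.6 mm (x) x 5.6 mm (y), 36 mm deep. The key goes straight down, wide way along x, either way round; home when the shoulder's underside rests on the mouth (key's origin here). The bow's lower edge is then 9 mm above the mouth
- pins (a point): Point on the keyway's axis 16 mm below its mouth. Two pairs of sticky sprung pins, 12.5 and 19.5 mm below the mouth, stop the key about 17 and 10 mm short of home: a straight push needs some 15 to 25 N to pass; rocking the key 0.05 to 0.1 rad both ways about its axis while pushing eases it to about 10 N. Until 2 mm from home it turns 0.15 rad at most; turned, it cannot come out
- lock (a joint): Turn of the lock cylinder in rad: 0 at rest, growing clockwise seen from above to a stop at 1.57 (a quarter turn). The key turns it; with the play in the lock and the give of the grip the hand must go some 0.25 to 0.4 rad farther than the cylinder. A spring drives it back to 0: about 0.02 N m at rest, 0.1 N m at the stop
- estop (a joint): Travel of the red emergency stop: 0 up, 0.004 m pressed in
- start (a joint): Travel of the green start button: 0 up, 0.004 m pressed in
- beaker: Loose steel beaker, 68 mm across the rim, 75 mm high, on the bench beyond the work; origin at the centre of its underside
- jar: Loose amber glass sample jar with a white lid, 60 mm across, 70 mm high, on the bench beyond the work; origin at the centre of its underside
Mind the look-alikes: they are no part of the job. There is more than one size of the key_blue; the one meant has the size given above.

How it is judged:
By the outcome, as a careful person would: the job done as asked, in the order asked, and still so for the second after the job is handed in, while the arm keeps its last pose, push and grip.
It also fails if it takes over 61 s, if anything falls off the work surface, if the arm or the gripper's body presses on something with over 40 N, if the wrist force passes 120 N, or if a joint passes its speed limit or range.

## Robot

A 6-joint arm with a two-finger parallel gripper is mounted at the origin on the work surface. World frame = base frame: x ahead of the robot, y to its left, z up, the work surface at z = 0. Lengths are in mm, angles in rad, forces in N, time in s.
With the tool pointing down it reaches from about 350 to 875 mm from the base axis. Payload 4.2 kg.
Tool frame: the origin (TCP) lies at the very end of the fingers, on their centre line; the grasp point (between the pads) lies 19 mm behind it; z points along the fingers, y is the line along which they close (so a half turn about z gives the same grasp; the last joint's range is limited). The gripper opens to 85 mm and grips with 20 to 120 N. Pads are 22 mm wide; open, the fingers measure 114 mm over their backs; the gripper's body (76 mm by 85 mm) begins 54 mm behind the grasp point. The pads swing forward as they close: fully open they stand 13 mm farther back than shut.
Start: joints at [1.464, 0.385, 0.008, 0, -1.194, -0.259], TCP at [223.527, 583.639, 231.312] pointing down, gripper open.
Joint ranges: [-3.14, 3.14], [-1.21, 2.06], [-1.07, 1.41], [-3.16, 2.05], [-2.99, -0.16], [-3.1, 3.1]. Speed limits (rad/s): [2.79, 2.79, 3.14, 3.14, 3.14, 3.14].

## Interface

Orientations are given as a 3x3 rotation matrix whose columns are the frame's x, y, z axes.
In Python, from workcell import r gives the robot as it stands.
- The arm moves only by the tool carry_out, never from a script. Its argument "deltas" is text: rows parted by semicolons, each of 7 numbers parted by spaces: the gripper's target within -1 to 1 (shut at 1, half-way at 0, fully open at -1), then the shift along the tool's x, y, z as a fraction of full scale, then the turn, a rotation vector about the tool's x, y, z as a fraction of full scale. In form: jaw dx dy dz ax ay az; .... A call has 1 to 10 rows; each row shifts and turns the commanded pose from where the row before left it, along the tool's axes as they then stand; what a row does not reach is not made up. Full scale, the value 1, is 0.3 m for a shift and 5 degrees for a turn. A row lasts 1/12 s, in which the tool goes at most 41.7 mm and 7.16 degrees, less where a joint would pass 70% of its speed; a pose out of reach is approached as far as the arm can. A call with a number of a shift or a turn outside -1 to 1 is refused whole. A call with a gripper value outside its range is refused whole. The fingers move at their own pace and stop on an object; "grip_force" is the grip in N (left out, the last holds). Time passes only in rows, so rows that do not move let the fingers close. It gives the time, the measured TCP pose, the force, the opening and the grip force at its end, in the units of the state.
- r.get_state(): the state, without advancing time (a new reading comes with each control period).
- r.snapshot(name): name is "scene" or "top" or "wrist"; returns the picture (420x560x3 uint8, blue, green, red); there is no depth.
- r.camera_params(name): a dict with "fx", "fy", "cx", "cy" (pixels), "world_from_camera" (4x4, takes a point from camera to world coordinates). Camera axes: x right, y down, z forward; pixel columns grow to the right and rows downward; lengths in mm; the calibration is good to about 2 mm. The wrist camera is an equidistant fisheye: a pixel r from the principal point sees the ray r / f radians off the axis. A picture is of the moment at which its call begins: read the wrist's pose just before it. camera_params takes no time and is no camera call; for the wrist camera it gives the pose at the moment of the call.
- r.hand_in(): hands the job in; it is judged then, once.
The state is a dict: "time": time; "qpos": joint angles; "qvel": joint speeds; "effort": joint torques, N m; "eef_pos": TCP position; "orientation": TCP orientation; "contact_force": force on the tool from outside, world axes, zero at the start; "moment": the same for the moment, N m; "opening": finger opening in mm; "gripper_force": force on a finger pad.
Only numpy, scipy, OpenCV 4.12 (cv2) and the standard library are available. Lean on these libraries where they do the work, as an engineer would, in place of code of your own. Each camera call takes 0.05 s, during which the arm holds its last target. There are 200 camera calls.

## Working session

There is one attempt and no reset: what is moved stays moved. The work goes in short steps, Python scripts to look and compute and a tool call to move; the robot and the scene stay as the last step left them, time stands still between calls to the robot, and variables do not carry over. Pictures are saved under pics/ and viewed, at most 11 in all, crops included, and the job is handed in when it is done.

Besides the shell and the picture viewer there is one more tool, called after "Request:" as name(argument=value, ...) on one line, values as JSON. carry_out: Moves the arm, as the interface text tells. Its arguments: {"type":"object","properties":{"deltas":{"type":"string"},"grip_force":{"type":"number"}},"required":["deltas"]}

```bash
mkdir -p pics
python3 - <<'E'
from workcell import r
import cv2
s=r.get_state();print(s)
for n in("scene","top"):
    cv2.imwrite(f"pics/{n}0.png",r.snapshot(n));p=r.camera_params(n);print(n,p)
E
```

```text
{'time': 0.0, 'qpos': array([ 1.46357290e+00,  3.85582694e-01,  6.63086674e-03, -5.06194506e-04,
       -1.19399574e+00, -2.58608961e-01]), 'qvel': array([-0.00084445, -0.00117694,  0.000167  ,  0.00076162,  0.00385894,
       -0.00089704]), 'effort': array([-7.71944688e-04, -3.92284584e+01,  1.88400686e+01,  4.18613300e+00,
       -4.67093647e-03, -9.52394217e-07]), 'eef_pos': array([223.34575907, 583.10928799, 230.20670839]), 'orientation': array([[ 9.33759525e-01, -3.57900353e-01, -6.98197330e-04],
       [-3.57901021e-01, -9.33757194e-01, -2.08847311e-03],
       [ 9.55184838e-05,  2.20001719e-03, -9.99997575e-01]]), 'contact_force': array([-0.24868935, -0.73722522,  0.63726258]), 'moment': array([ 0.02199244, -0.00192114, -0.04840594]), 'gripper_force': 0.0, 'opening': 85.40288555310335}
scene {'fx': 524.4506737430903, 'fy': 524.4506737430903, 'cx': 275.3487496316272, 'cy': 218.6747321761169, 'world_from_camera': array([[-2.83906079e-01,  5.74991621e-01, -7.67321298e-01,
         1.40179663e+03],
       [ 9.58800483e-01,  1.61936912e-01, -2.33405378e-01,
         2.54601967e+02],
       [-9.94849471e-03, -8.01973237e-01, -5.97277118e-01,
         7.20526765e+02],
       [ 0.00000000e+00,  0.00000000e+00,  0.00000000e+00,
         1.00000000e+00]])}
top {'fx': 386.19224147713715, 'fy': 386.19224147713715, 'cx': 281.9099688465129, 'cy': 209.12934507605047, 'world_from_camera': array([[ 2.75714293e-02, -9.81682159e-01,  1.88520438e-01,
         4.44589230e+02],
       [-9.99570904e-01, -2.89413408e-02, -4.51727892e-03,
        -1.53756175e+01],
       [ 9.89056637e-03, -1.88314997e-01, -9.82058877e-01,
         8.86388858e+02],
       [ 0.00000000e+00,  0.00000000e+00,  0.00000000e+00,
         1.00000000e+00]])}
```

View pics/scene0.png

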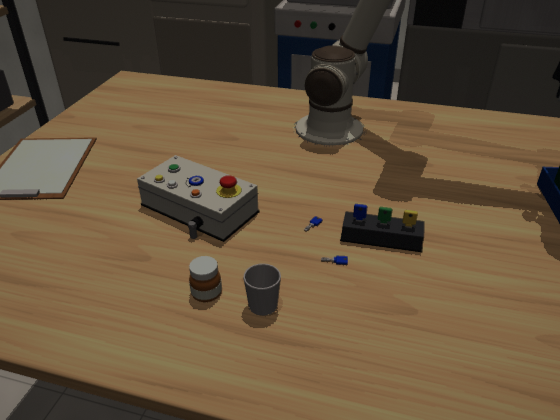

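View pics/top0.png

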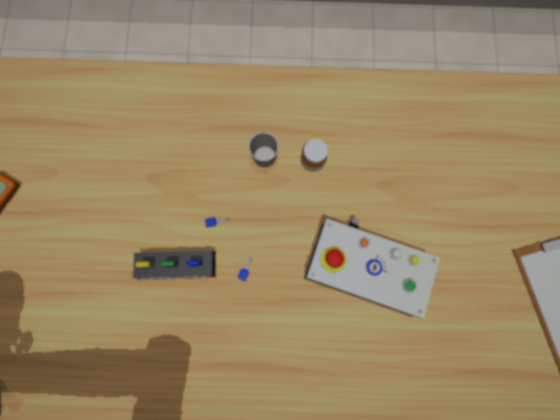

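The scene view shows three blue candidates: one standing in the stand (scene 360,212; top 193,263), and two lying loose on the bench (scene 314,223 and 341,260; top 244,273 and 211,222). The standing one fits "standing blade down in a slot". I'll confirm it in a crop and measure.

```bash
cat > h.py <<'E'
from workcell import r
import cv2, numpy as np
def ray(n,uv,p=None):
    p=p or r.camera_params(n);T=p["world_from_camera"]
    x=(uv[0]-p["cx"])/p["fx"];y=(uv[1]-p["cy"])/p["fy"]
    if n=="wrist":
        t=np.hypot(x,y);k=np.sin(t)/t if t>1e-9 else 1;d=np.array([x*k,y*k,np.cos(t)])
    else: d=np.array([x,y,1.])
    return T[:3,3],T[:3,:3]@d
def onz(n,uv,z,p=None):
    o,d=ray(n,uv,p);return (o+d*(z-o[2])/d[2])[:2]
def cross(a,b):
    (o1,d1),(o2,d2)=a,b;A=np.c_[d1,-d2];t=np.linalg.lstsq(A,o2-o1,rcond=None)[0]
    P,Q=o1+d1*t[0],o2+d2*t[1];return (P+Q)/2,np.linalg.norm(P-Q)
def blobs(im,lo,hi,amin=8):
    m=cv2.inRange(cv2.cvtColor(im,cv2.COLOR_BGR2HSV),lo,hi)
    n,l,s,c=cv2.connectedComponentsWithStats(m)
    return [(s[i,4],c[i].round(1),s[i,:4]) for i in range(1,n) if s[i,4]>=amin],l
E
python3 - <<'E'
from h import *
B=((110,120,50),(130,255,255));Y=((22,120,60),(35,255,255));G=((45,100,30),(85,255,255));R=((0,180,60),(6,255,255))
ims={n:cv2.imread(f"pics/{n}0.png") for n in("top","scene")}
for n,z in(("top",0),("scene",0)):
    for nm,c in zip("BYGR",(B,Y,G,R)):
        for a,c0,b in blobs(ims[n],*c)[0]:
            if b[2]<60 and (n=="top" or 150<c0[1]<300): print(n,nm,a,c0,b,"z81",onz(n,c0,81).round(1),"z75",onz(n,c0,75).round(1))
# console top
g=cv2.cvtColor(ims["top"],cv2.COLOR_BGR2HSV)
m=cv2.inRange(g,(0,0,110),(180,60,255));m[:, :300]=0;m[:,445:]=0;m[:210]=0;m[325:]=0
c=max(cv2.findContours(m,0,2)[0],key=cv2.contourArea);q=cv2.boxPoints(cv2.minAreaRect(c))
w=np.array([onz("top",x,75) for x in q]);print("console",w.round(1),w.mean(0),[np.linalg.norm(w[i]-w[i-1]) for i in range(4)])
m=cv2.inRange(g,(0,0,0),(180,255,75));m[:,:125]=0;m[:,222:]=0;m[:240]=0;m[288:]=0
c=max(cv2.findContours(m,0,2)[0],key=cv2.contourArea);q=cv2.boxPoints(cv2.minAreaRect(c))
w=np.array([onz("top",x,40) for x in q]);print("stand",w.round(1),w.mean(0),[np.linalg.norm(w[i]-w[i-1]) for i in range(4)])
a=cv2.resize(ims["scene"][190:290,290:440],None,fx=4,fy=4,interpolation=cv2.INTER_CUBIC)
b=cv2.resize(ims["top"][205:295,120:270],None,fx=2,fy=2)
o=np.zeros((600,600,3),np.uint8);o[:400]=a;o[410:590,:300]=b;cv2.imwrite("pics/crop.png",np.clip(o*1.6,0,255).astype(np.uint8))
E
```

```text
top B 67 [210.5 221.9] [206 218  10   9] z81 [567.4 130.5] z75 [568.3 131.6]
top B 81 [193.2 262.5] [186 260  15   6] z81 [481.7 160.9] z75 [481.9 162.2]
top B 74 [373.2 266.8] [367 260  15  15] z81 [ 483.3 -211.3] z75 [ 483.6 -212.7]
top B 70 [243.1 273.8] [239 269   9  11] z81 [461.5  56.9] z75 [461.7  57.5]
top Y 201 [331.3 260.5] [321 247  25  25] z81 [ 493.8 -124.4] z75 [ 494.2 -125.2]
top Y 38 [414.8 259.8] [412 257   7   7] z81 [ 500.1 -298.1] z75 [ 500.6 -300.2]
top Y 96 [143.3 264. ] [135 261  17   7] z81 [475.7 263.2] z75 [476.  265.2]
top G 73 [168.4 263.1] [161 261  16   5] z81 [479.  211.8] z75 [479.3 213.5]
top G 63 [409.9 285.3] [406 281   9   9] z81 [ 447.8 -286.1] z75 [ 447.8 -288.1]
top R 203 [334.6 258.2] [327 251  16  16] z81 [ 498.7 -131.3] z75 [ 499.1 -132.1]
scene B 59 [195.6 180.4] [189 176  14   9] z81 [ 489.8 -210.9] z75 [ 481.3 -215.2]
scene B 32 [360.5 205.7] [355 204  12   4] z81 [487.7 164.3] z75 [479.1 163.5]
scene B 57 [315.4 220.5] [310 217  12   8] z81 [564.1  84.7] z75 [556.2  83.1]
scene B 84 [340.3 259.3] [334 256  14   8] z81 [668.1 155.7] z75 [6
[... 339 characters left out ...]
]
scene G 100 [385.1 212.1] [379 207  13  14] z81 [496.8 216.8] z75 [488.3 216.5]
scene G 10 [382.9 221.4] [380 220   7   3] z81 [530.1 216.5] z75 [521.9 216.2]
scene R 123 [227.8 180.5] [220 176  16  10] z81 [ 470.5 -140.2] z75 [ 461.8 -143.9]
console [[ 457.   -70.4]
 [ 585.9 -113.7]
 [ 505.2 -362.1]
 [ 380.8 -312.3]] [ 482.23583332 -214.61097662] [np.float64(253.6067005503793), np.float64(135.95257378610856), np.float64(261.2101271890438), np.float64(133.98892462742242)]
stand [[500.5 297.6]
 [504.7 147.8]
 [453.3 144.4]
 [449.2 292.5]] [476.91218192 220.58436266] [np.float64(51.570544756664184), np.float64(149.8485844245619), np.float64(51.56737478475364), np.float64(148.13083041998635)]
```

View pics/crop.png

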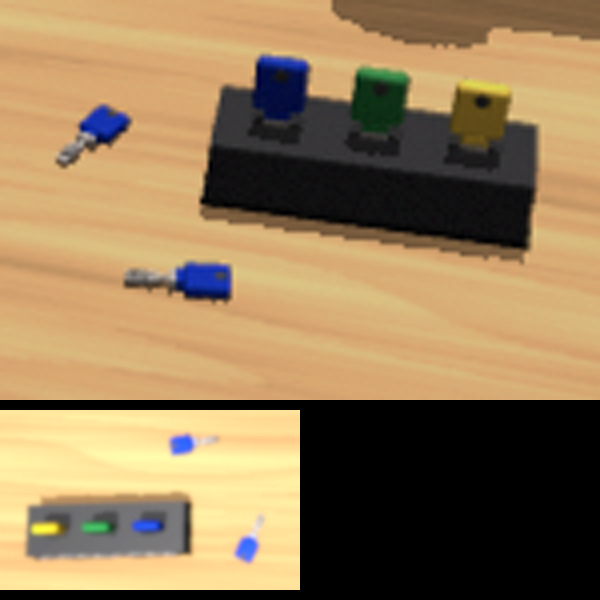

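The crop confirms it: the full-size blue key stands in the stand's right-hand slot, at top pixel (193,263). The two loose blue keys lying on the bench are look-alikes. I'm moving above the standing key.

Request:
carry_out(deltas="-1 0.109 0.0838 0 0 0 0;-1 0.109 0.0838 0 0 0 0;-1 0.109 0.0838 0 0 0 0;-1 0.109 0.0838 0 0 0 0;-1 0.109 0.0838 0 0 0 0;-1 0.109 0.0838 0 0 0 0;-1 0.109 0.0838 0 0 0 0;-1 0.109 0.0838 0 0 0 0;-1 0.109 0.0838 0 0 0 0;-1 0.109 0.0838 0 0 0 0")

```text
time: 0.93
eef_pos: [439.3, 229.9, 231.2]
orientation: [[0.934, -0.357, -0.0], [-0.357, -0.934, -0.0], [-0.0, 0.0, -1.0]]
contact_force: [0.4, 0.8, -0.0]
opening: 85.1
gripper_force: 0.0
```

Request:
carry_out(deltas="-1 0.109 0.0838 0 0 0 0;-1 0.109 0.0838 0 0 0 0;-1 0 0 0 0 0 1;-1 0 0 0 0 0 1;-1 0 0 0 0 0 1;-1 0 0 0 0 0 1;-1 0 0 0 0 0 1;-1 0 0 0 0 0 1;-1 0 0 0 0 0 1;-1 0 0 0 0 0 1")

```text
time: 1.77
eef_pos: [481.7, 161.4, 230.8]
orientation: [[0.481, -0.876, -0.001], [-0.876, -0.481, -0.0], [-0.0, 0.001, -1.0]]
contact_force: [-0.8, 0.0, -1.1]
opening: 85.4
gripper_force: 0.0
```

Request:
carry_out(deltas="-1 0 0 0 0 0 1;-1 0 0 0 0 0 1;-1 0 0 0 0 0 1;-1 0 0 0 0 0 1;-1 0 0 0 0 0 1;-1 0 0 0 0 0 0.13;-1 0 0 0 0 0 0")

```text
time: 2.35
eef_pos: [481.8, 161.4, 231.0]
orientation: [[0.061, -0.998, -0.001], [-0.998, -0.061, -0.0], [0.0, 0.001, -1.0]]
contact_force: [-1.0, -0.4, 0.7]
opening: 85.5
gripper_force: 0.0
```

Run:
```python
from h import *
s=r.get_state();print(s["time"],s["eef_pos"],s["orientation"].round(4),s["qpos"].round(3))
p=r.camera_params("wrist");im=r.snapshot("wrist");cv2.imwrite("pics/w1.png",im);print(p)
for nm,c in dict(B=((110,120,50),(130,255,255)),Y=((22,120,60),(35,255,255)),G=((45,100,30),(85,255,255))).items():
  for a,c0,b in blobs(im,*c,40)[0]: print(nm,a,c0,b,onz("wrist",c0,81,p).round(1))
```

```text
2.35 [481.83740749 161.42650169 230.97889094] [[ 6.060e-02 -9.982e-01 -7.000e-04]
 [-9.982e-01 -6.060e-02 -3.000e-04]
 [ 3.000e-04  7.000e-04 -1.000e+00]] [ 0.643  0.186 -0.273 -0.    -1.112 -0.582]
{'fx': 325.19226210127806, 'fy': 325.19226210127806, 'cx': 274.3843234267297, 'cy': 208.57375387292893, 'world_from_camera': array([[-9.98161131e-01, -5.81290828e-02, -1.71862452e-02,
         4.86617041e+02],
       [-6.06056526e-02,  9.62388591e-01,  2.64830425e-01,
         9.27549442e+01],
       [ 1.14549659e-03,  2.65385020e-01, -9.64141835e-01,
         3.74459804e+02],
       [ 0.00000000e+00,  0.00000000e+00,  0.00000000e+00,
         1.00000000e+00]])}
B 394 [296.3  97.1] [284  86  27  24] [468.2  69.6]
B 354 [192. 162.] [183 150  20  25] [560.2 133.3]
B 351 [274.  194.8] [269 178  11  34] [482.5 160.2]
Y 291 [273.8 288.4] [269 272  10  34] [476.8 258.2]
G 323 [274.  244.5] [269 228  11  34] [479.6 209.4]
```

View pics/w1.png

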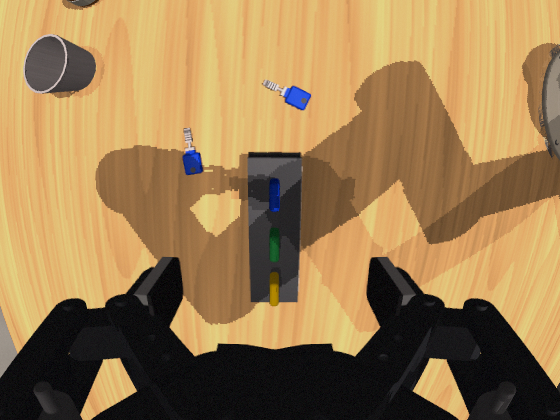

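The wrist view shows the blue bow at (274,195), with green and yellow below it in the same line. The two loose keys are well away. I'm refining the position from the bow's far edge, which lies on its top face.

Run:
```python
from h import *
p=r.camera_params("wrist")
for nm,(u,v0,v1) in dict(B=(274,177.5,211.5),G=(274,227.5,261.5),Y=(273.8,271.5,305.5)).items():
    print(nm,"far",onz("wrist",(u,v1),81,p).round(1),"near top",onz("wrist",(u,v0),81,p).round(1),"near bot",onz("wrist",(u,v0),49,p).round(1))
p=r.camera_params("top")
for u0,u1,v in((186,201,262.5),(161,177,263.1),(135,152,264)): print(onz("top",(u0-.5,v),81,p).round(1),onz("top",(u1-.5,v),81,p).round(1))
```

```text
B far [481.6 176.3] near top [483.6 144. ] near bot [483.3 149.6]
G far [478.5 227.6] near top [480.7 192.1] near bot [480.  202.9]
Y far [475.6 279.2] near top [478.1 238.7] near bot [477.1 254.6]
[481.2 176.7] [482.1 145.8]
[478.6 228. ] [479.5 195.1]
[475.2 281.2] [476.2 246.3]
```

Request:
carry_out(deltas="-1 -0.0035 -0.0015 0.1 0 0 0.05;-1 0 0 0.1 0 0 0;-1 0 0 0.1 0 0 0;-1 0 0 0.1 0 0 0;-1 0 0 0.1 0 0 0;-1 0 0 0.08 0 0 0;-1 0 0 0.035 0 0 0;-1 0 0 0 0 0 0;-1 0 0 0 0 0 0")

```text
time: 3.15
eef_pos: [482.5, 162.6, 46.5]
orientation: [[0.056, -0.998, -0.001], [-0.998, -0.056, -0.001], [0.001, 0.001, -1.0]]
contact_force: [-0.1, 0.4, 0.9]
opening: 85.7
gripper_force: 0.0
```

Request:
carry_out(deltas="1 0 0 0 0 0 0;1 0 0 0 0 0 0;1 0 0 0 0 0 0;1 0 0 0 0 0 0;1 0 0 0 0 0 0;1 0 0 0 0 0 0;1 0 0 0 0 0 0;1 0 0 0 0 0 0;1 0 0 0 0 0 0;1 0 0 0 0 0 0", grip_force=80)

```text
time: 3.98
eef_pos: [482.6, 162.7, 47.2]
orientation: [[0.055, -0.998, 0.0], [-0.998, -0.055, 0.0], [-0.0, -0.0, -1.0]]
contact_force: [-2.2, -0.3, 5.4]
opening: 8.8
gripper_force: 78.0
```

Request:
carry_out(deltas="1 0 0 -0.02 0 0 0;1 0 0 -0.03 0 0 0;1 0 0 -0.06 0 0 0;1 0 0 -0.1 0 0 0;1 0 0 -0.1 0 0 0;1 0 0 -0.1 0 0 0;1 0 0 -0.02 0 0 0;1 0 0 0 0 0 0")

```text
time: 4.65
eef_pos: [483.8, 163.5, 179.0]
orientation: [[0.055, -0.998, 0.006], [-0.998, -0.055, 0.004], [-0.004, -0.006, -1.0]]
contact_force: [-0.2, -0.2, -0.7]
opening: 8.9
gripper_force: 78.3
```

Run:
```python
from h import *
s=r.get_state();print(s["time"],s["eef_pos"],s["contact_force"],s["opening"])
p=r.camera_params("wrist");im=r.snapshot("wrist");sc=r.snapshot("scene")
cv2.imwrite("pics/w2.png",np.hstack([im,cv2.resize(sc[100:300,120:440],None,fx=2.1,fy=2.1)[:420]]) if 0 else im);cv2.imwrite("pics/s2f.png",sc)
cv2.imwrite("pics/s2.png",cv2.resize(sc[90:290,130:450],None,fx=2.5,fy=2.5))
```

```text
4.65 [483.78321531 163.47775322 178.97800491] [-0.22596185 -0.1907599  -0.70227189] 8.92721916776199
```

View pics/s2.png

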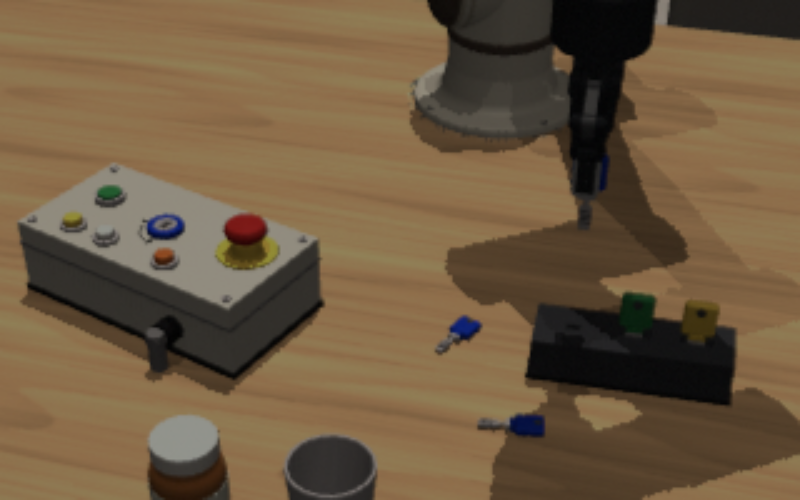

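View pics/w2.png

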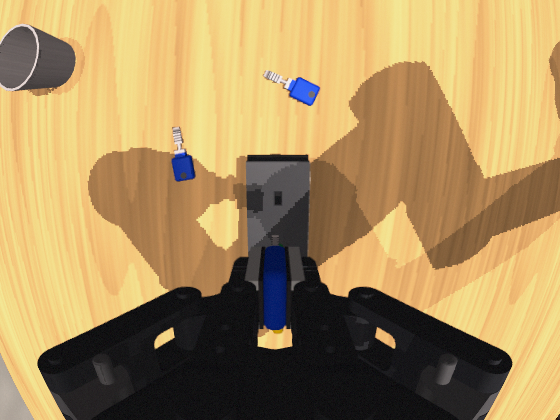

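The key is out and upright in the jaws, and the empty slot shows at wrist (278,198). I'm carrying it over the console and turning it.

Request:
carry_out(deltas="1 0.125 0.007 0 0 0 0;1 0.125 0.007 0 0 0 0;1 0.125 0.007 0 0 0 0;1 0.125 0.007 0 0 0 0;1 0.125 0.007 0 0 0 0;1 0.125 0.007 0 0 0 0;1 0.125 0.007 0 0 0 0;1 0.125 0.007 0 0 0 0;1 0.125 0.007 0 0 0 0;1 0.125 0.007 0 0 0 0")

```text
time: 5.58
eef_pos: [480.6, -214.6, 173.8]
orientation: [[0.055, -0.998, -0.004], [-0.999, -0.055, 0.001], [-0.001, 0.004, -1.0]]
contact_force: [0.4, 0.4, 0.2]
opening: 9.1
gripper_force: 78.3
```

Request:
carry_out(deltas="1 0 0 0 0 0 -1;1 0 0 0 0 0 -1;1 0 0 0 0 0 -1;1 0 0 0 0 0 -1;1 0 0 0 0 0 -1;1 0 0 0 0 0 -1;1 0 0 0 0 0 -1")

```text
time: 6.17
eef_pos: [480.8, -212.8, 173.6]
orientation: [[0.621, -0.784, -0.004], [-0.784, -0.621, 0.001], [-0.004, 0.003, -1.0]]
contact_force: [-1.3, 0.1, -0.8]
opening: 9.3
gripper_force: 78.3
```

Request:
carry_out(deltas="1 0 0 0 0 0 -1;1 0 0 0 0 0 -1;1 0 0 0 0 0 -1;1 0 0 0 0 0 -1;1 0 0 0 0 0 -1;1 0 0 0 0 0 -1;1 0 0 0 0 0 -0.2;1 0 0 0 0 0 0;1 0 0 0 0 0 0")

```text
time: 6.92
eef_pos: [481.5, -212.8, 174.8]
orientation: [[0.934, -0.358, -0.002], [-0.358, -0.934, 0.0], [-0.002, 0.0, -1.0]]
contact_force: [-0.8, 0.6, -0.3]
opening: 8.7
gripper_force: 78.3
```

Run:
```python
from h import *
s=r.get_state();print(s["time"],s["eef_pos"],s["orientation"].round(4),s["qpos"].round(3),s["contact_force"])
p=r.camera_params("wrist");im=r.snapshot("wrist");cv2.imwrite("pics/w3.png",im);print(p["world_from_camera"].round(3))
for nm,c in dict(B=((110,120,50),(130,255,255)),Y=((22,120,60),(35,255,255)),G=((45,100,30),(85,255,255)),R=((0,180,60),(6,255,255))).items():
  for a,c0,b in blobs(im,*c,60)[0]: print(nm,a,c0,b,onz("wrist",c0,81,p).round(1))
```

```text
6.9167 [ 481.47294665 -212.84933786  174.76369323] [[ 9.338e-01 -3.578e-01 -2.200e-03]
 [-3.578e-01 -9.338e-01  4.000e-04]
 [-2.200e-03  4.000e-04 -1.000e+00]] [-0.108  0.27  -0.315 -0.    -0.989  1.313] [-0.79464635  0.64016923 -0.30581922]
[[-3.58000e-01 -8.99000e-01 -2.51000e-01  5.45231e+02]
 [-9.34000e-01  3.45000e-01  9.50000e-02 -2.38566e+02]
 [ 1.00000e-03  2.68000e-01 -9.63000e-01  3.18067e+02]
 [ 0.00000e+00  0.00000e+00  0.00000e+00  1.00000e+00]]
B 918 [272.4 207.7] [251 187  45  44] [ 484.7 -214. ]
B 99 [  2.5 222.2] [  0 212   8  20] [569.1  48.3]
B 1781 [274.3 288. ] [263 246  23  84] [ 419.7 -190.6]
B 244 [ 74.7 282.9] [ 67 273  17  21] [483. -10.]
Y 419 [370.  149.9] [359 139  23  23] [ 500.5 -298.3]
Y 1647 [177.7 218.8] [138 194  65  66] [ 503.  -141.1]
G 564 [375.5 218.8] [362 206  27  27] [ 447.1 -286.7]
R 1769 [160.6 237.1] [137 213  48  49] [ 494.1 -120.3]
```

View pics/w3.png

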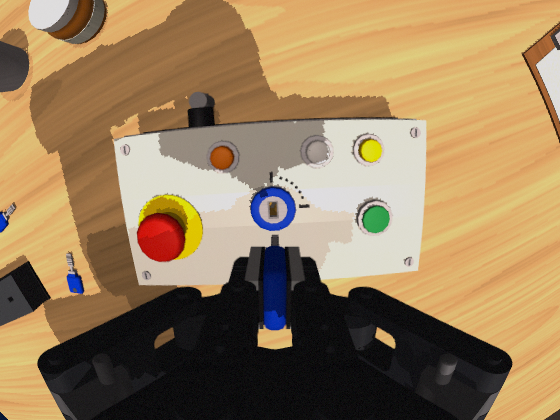

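The wrist view shows the ring centred at (273,209) with its slot along image-vertical, as expected. I'll use the empty stand slot in the earlier wrist picture to calibrate the key-to-camera offset, then compute the keyway shift.

Run:
```python
from h import *
p=r.camera_params("wrist");s=r.get_state()
T=np.eye(4);T[:3,:3]=s["orientation"];T[:3,3]=s["eef_pos"]
H=np.linalg.inv(T)@p["world_from_camera"]
def darks(f,x0,x1,y0,y1,th):
    g=cv2.cvtColor(cv2.imread(f),cv2.COLOR_BGR2GRAY)[y0:y1,x0:x1];print(np.array2string(g[::1,::1],max_line_width=250));
darks("pics/w2.png",268,290,186,212,40)
darks("pics/w3.png",262,286,194,224,40)
```

```text
[[81 82 83 80 81 81 82 82 83 83 84 83 81 84 83 83 83 83 83 85 84 85]
 [80 81 82 83 81 83 82 83 82 83 84 84 84 83 81 81 82 84 84 84 83 83]
 [81 79 83 81 81 84 84 82 83 84 82 81 84 83 84 82 84 84 84 84 84 83]
 [82 82 81 81 83 81 82 81 84 84 82 82 84 83 82 82 82 85 83 83 84 85]
 [80 82 80 79 80 80 82 82 81 80 83 83 83 85 85 84 84 82 85 82 84 86]
 [82 81 79 81 82 75 59 58 58 58 56 57 57 58 77 82 83 85 84 82 85 85]
 [81 80 81 81 78 73 56 43 44 46 46 46 37 45 76 84 83 83 84 84 84 84]
 [80 81 81 81 80 74 57 42 44 44 44 40 38 48 76 84 84 83 85 84 82 82]
 [81 81 81 80 80 72 57 39 46 45 44 43 42 45 76 82 82 84 84 83 85 82]
 [80 80 83 84 82 76 58 39 45 43 45 45 38 47 75 83 84 81 83 82 83 82]
 [82 81 83 79 81 74 55 26 26 25 26 28 30 43 78 83 82 84 82 84 80 83]
 [83 82 81 82 79 76 52 25 26 24 24 21 22 43 76 83 82 82 83 82 82 82]
 [81 81 80 82 78 73 54 25 25 20 26 22 28 42 77 82 83 84 83 83 83 82]
 [81 80 84 81 77 73 56 23 22 25 20 26 26 39 76 82 82 81 81 81 81 85]
 [81 82 81 82 83 75 57 25 23 22 20 26 27 39 76 81 82 82 82 82 82 79]
 [80 81 81 83 81 75 58 27 24 26 19 23 26 37 72 83 81 81 83 83 83 
[... 2965 characters left out ...]
4 148]
 [182 185 184 184 186 183 160 139 132 133 134 135 134 134 133 132 141 188 188 188 186 184 149  71]
 [134 185 187 184 184 185 162 138 139 139 137 147 148 145 145 158 161 187 185 185 185 178  94  62]
 [ 79 134 182 181 183 180 180 178 178 177 176 177 178 176 175 177 178 180 180 180 171  95  64  67]
 [ 69  80 132 178 180 177 177 177 178 177 178 178 180 180 181 179 179 180 181 175 121  65  64  65]
 [ 72  70  73 106 155 182 181 183 181 184 183 185 183 184 184 185 185 179 123  78  69  66  69  65]
 [ 69  69  68  69  77 103 109 160 186 187 187 189 190 191 189 183 125  80  67  66  67  69  68  66]
 [ 65  68  64  70  70  71  68  78 106 130 129 103 104 105 101  79  71  70  67  66  64  64  67  65]]
```

Run:
```python
from h import *
p=r.camera_params("wrist");s=r.get_state()
T=np.eye(4);T[:3,:3]=s["orientation"];T[:3,3]=s["eef_pos"]
H=np.linalg.inv(T)@p["world_from_camera"]
# w2 pose
T2=np.eye(4);x=np.array([.055,-.998,-.004]);y=np.array([-.998,-.055,-.006]);z=np.array([.006,.004,-1]);T2[:3,:3]=np.c_[x,y,z];T2[:3,3]=[483.8,163.5,179.0]
p2=dict(p);p2["world_from_camera"]=T2@H
def loc(uv,zz,pp,TT):
    w=np.r_[onz("wrist",uv,zz,pp),zz];return w.round(1),(np.linalg.inv(TT)@np.r_[w,1])[:3].round(1)
print("slot",loc((277.45,198),40,p2,T2)); print("key at grasp in stand ~ TCP (482.6,162.7)")
print("keyway slot",loc((272.7,209.45),81,p,T)," ring",loc((273,208.5),81,p,T))
im=cv2.imread("pics/w3.png")
O=[(a,c) for a,c,b in blobs(im,(7,150,60),(17,255,255),150)[0] if 200<c[0]<245 and 140<c[1]<175];print(O)
P=[onz("wrist",q,86,p) for q in((370,149.9),O[0][1])];d=P[1]-P[0];print("lamps",P,np.linalg.norm(d),"console yaw",np.arctan2(-d[0],d[1]))
a,b=onz("wrist",(262+10.25,201),81,p),onz("wrist",(262+11.1,218),81,p);d=a-b;print("slot yaw",np.arctan2(d[1],d[0]))
m=cv2.inRange(cv2.cvtColor(im,cv2.COLOR_BGR2HSV),(0,0,90),(180,70,255));m[:110]=0;m[300:]=0;m[:,:105]=0;m[:,435:]=0
c=max(cv2.findContours(m,0,2)[0],key=cv2.contourArea).reshape(-1,2)
e=np.array([onz("wrist",q,75,p) for q in c if abs(q[0]-273)<130 and q[1]<150 and q[1]<130])
f=np.polyfit(e[:,1],e[:,0],1);print("top edge yaw",np.arctan(-f[0]),len(e));print("tool yaw",np.arctan2(*s["orientation"][1::-1,0]))
```

```text
slot (array([480.5, 163.6,  40. ]), array([  0.2,   4.1, 139. ]))
key at grasp in stand ~ TCP (482.6,162.7)
keyway slot (array([ 483.5, -213.7,   81. ]), array([ 2.1,  0.1, 94.1]))  ring (array([ 484.1, -214.2,   81. ]), array([ 2.9,  0.3, 94.1]))
[(np.int32(427), array([221.5, 157.2]))]
lamps [array([ 501.59303562, -297.19774811]), array([ 534.58156672, -193.73330426])] 108.59619848424848 console yaw -0.3086497076054634
slot yaw -0.31896473070165426
top edge yaw -0.3095360286073646 39
tool yaw -0.36559983109500155
```

Request:
carry_out(deltas="1 0.0077 0.0007 0 0 0 -0.62;1 0 0 0.05 0 0 0;1 0 0 0.05 0 0 0;1 0 0 0.04 0 0 0;1 0 0 0 0 0 0;1 0 0 0 0 0 0;1 0 0 0 0 0 0;1 0 0 0 0 0 0;1 0 0 0 0 0 0")

```text
time: 7.72
eef_pos: [484.6, -214.1, 134.7]
orientation: [[0.952, -0.305, 0.002], [-0.305, -0.952, -0.0], [0.002, -0.0, -1.0]]
contact_force: [0.2, -0.1, -0.5]
opening: 9.0
gripper_force: 78.3
```

Run:
```python
from h import *
s=r.get_state();print(s["time"],s["eef_pos"],s["orientation"].round(4),s["contact_force"])
p=r.camera_params("wrist");im=r.snapshot("wrist");cv2.imwrite("pics/w4.png",im);np.save("p4.npy",p["world_from_camera"])
c=cv2.resize(im[170:270,215:335],None,fx=6,fy=6,interpolation=cv2.INTER_NEAREST)
cv2.imwrite("pics/w4c.png",c)
```

```text
7.7167 [ 484.6449118  -214.06584128  134.68803269] [[ 9.523e-01 -3.051e-01  1.700e-03]
 [-3.051e-01 -9.523e-01 -3.000e-04]
 [ 1.800e-03 -2.000e-04 -1.000e+00]] [ 0.24953312 -0.10413755 -0.53126292]
```

View pics/w4c.png

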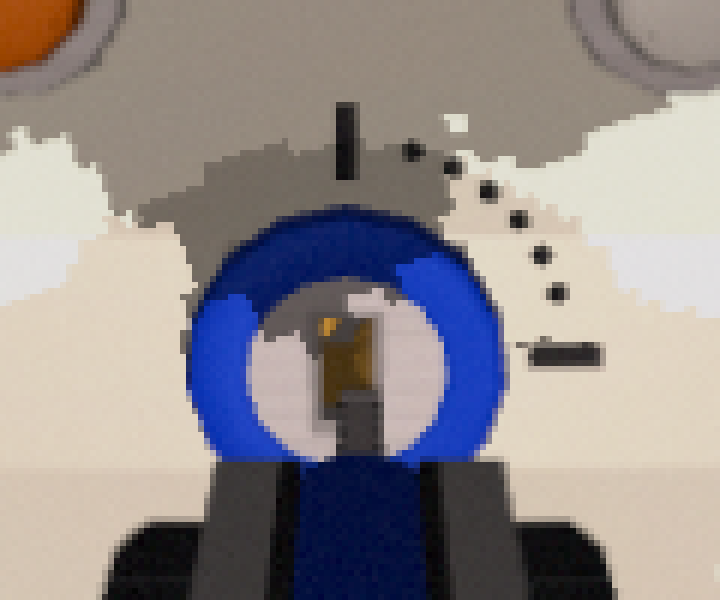

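The crop shows the key tip at full-image (275,235), over the slot centred near (273,231) with the ring around it. I'm computing both in the tool frame.

Run:
```python
from h import *
p=r.camera_params("wrist");p["world_from_camera"]=np.load("p4.npy");s=r.get_state()
T=np.eye(4);T[:3,:3]=s["orientation"];T[:3,3]=s["eef_pos"];I=np.linalg.inv(T)
def loc(n,uv,z):
    w=np.r_[onz("wrist",uv,z,p),z];print(n,w.round(1),(I@np.r_[w,1])[:3].round(2))
zt=s["eef_pos"][2]-6-30
loc("tip +x end",(275,235),zt); loc("blade mid",(275,240),zt+8)
im=cv2.imread("pics/w4.png")
b=[q for q in blobs(im,(110,120,50),(130,255,255),100)[0]];
m=cv2.inRange(cv2.cvtColor(im,cv2.COLOR_BGR2HSV),(105,120,40),(132,255,255))
m[246:]=0;m[:195]=0;m[:,:240]=0;m[:,305:]=0
c=np.vstack(cv2.findContours(m,0,1)[0]).reshape(-1,2).astype(np.float32)
hull=cv2.convexHull(c).reshape(-1,2);hull=hull[hull[:,1]<243]
(e,ax,an)=cv2.fitEllipse(hull);print(e,ax);loc("ring",e,81)
loc("slot",(273,231.2),81)
```

```text
tip +x end [ 486.7 -216.6   98.6] [ 2.77  1.76 36.  ]
blade mid [ 486.6 -216.5  106.6] [ 2.69  1.74 28.  ]
(272.0840759277344, 229.84271240234375) (51.16233444213867, 52.49630355834961)
ring [ 484.5 -213.9   81. ] [-0.13 -0.07 53.58]
slot [ 483.5 -214.2   81. ] [-1.05  0.51 53.58]
```

Request:
carry_out(deltas="1 -0.002 -0.004 0.01 0 0 0;1 0 0 0.015 0 0 0;1 0 0 0.015 0 0 0;1 0 0 0.01 0 0 0;1 0 0 0.01 0 0 0;1 0 0 0.01 0 0 0;1 0 0 0.01 0 0 0;1 0 0 0.01 0 0 0;1 0 0 0 0 0 0;1 0 0 0 0 0 0")

```text
time: 8.6
eef_pos: [484.1, -212.5, 106.9]
orientation: [[0.952, -0.305, 0.0], [-0.305, -0.952, 0.0], [0.0, -0.0, -1.0]]
contact_force: [1.3, 0.4, 0.9]
opening: 9.0
gripper_force: 78.7
```

Request:
carry_out(deltas="1 0 0 0.005 0 0 0.8;1 0 0 0.005 0 0 -0.8;1 0 0 0.003 0 0 -0.8;1 0 0 0.003 0 0 0.8;1 0 0 0 0 0 0")

```text
time: 9.02
eef_pos: [484.4, -212.7, 103.3]
orientation: [[0.952, -0.307, 0.002], [-0.307, -0.952, -0.0], [0.002, -0.0, -1.0]]
contact_force: [-0.3, 1.1, 0.1]
opening: 8.7
gripper_force: 78.5
```

Request:
carry_out(deltas="1 0 0 0.004 0 0 0.8;1 0 0 0.004 0 0 -0.8;1 0 0 0.004 0 0 -0.8;1 0 0 0.004 0 0 0.8;1 0 0 0 0 0 0")

```text
time: 9.43
eef_pos: [485.0, -212.9, 98.6]
orientation: [[0.952, -0.306, 0.003], [-0.306, -0.952, -0.001], [0.003, 0.0, -1.0]]
contact_force: [-0.6, 0.6, 5.8]
opening: 9.3
gripper_force: 79.4
```

Request:
carry_out(deltas="1 0 0 0.003 0 0 0.9;1 0 0 0.003 0 0 -0.9;1 0 0 0.003 0 0 -0.9;1 0 0 0.003 0 0 0.9;1 0 0 0 0 0 0")

```text
time: 9.85
eef_pos: [485.1, -213.1, 94.8]
orientation: [[0.952, -0.306, 0.003], [-0.306, -0.952, -0.001], [0.004, -0.0, -1.0]]
contact_force: [0.8, -0.9, 1.7]
opening: 8.9
gripper_force: 78.7
```

Request:
carry_out(deltas="1 0 0 0.003 0 0 0.9;1 0 0 0.003 0 0 -0.9;1 0 0 0.003 0 0 -0.9;1 0 0 0.003 0 0 0.9;1 0 0 0 0 0 0")

```text
time: 10.27
eef_pos: [485.4, -213.1, 91.0]
orientation: [[0.952, -0.305, 0.004], [-0.305, -0.952, -0.001], [0.004, -0.0, -1.0]]
contact_force: [1.4, -1.1, 2.3]
opening: 8.9
gripper_force: 78.8
```

Request:
carry_out(deltas="1 0 0 0.003 0 0 0.9;1 0 0 0.003 0 0 -0.9;1 0 0 0.003 0 0 -0.9;1 0 0 0.003 0 0 0.9;1 0 0 0 0 0 0")

```text
time: 10.68
eef_pos: [484.9, -213.0, 88.1]
orientation: [[0.953, -0.304, 0.002], [-0.304, -0.953, -0.001], [0.002, 0.0, -1.0]]
contact_force: [-0.8, 0.3, 8.5]
opening: 8.9
gripper_force: 80.0
```

Request:
carry_out(deltas="1 0 0 0.003 0 0 0.8;1 0 0 0.002 0 0 -0.8;1 0 0 0 0 0 -0.8;1 0 0 0 0 0 0.8;1 0 0 0 0 0 0")

```text
time: 11.1
eef_pos: [485.0, -213.1, 87.9]
orientation: [[0.953, -0.303, 0.003], [-0.303, -0.953, -0.002], [0.003, 0.001, -1.0]]
contact_force: [-3.7, 2.0, 17.0]
opening: 9.0
gripper_force: 81.0
```

Run:
```python
from h import *
s=r.get_state();print(s["time"],s["eef_pos"],s["contact_force"],s["moment"],s["qpos"].round(3))
im=r.snapshot("wrist");sc=r.snapshot("scene")
a=cv2.resize(im[180:280,205:345],None,fx=4,fy=4);b=cv2.resize(sc[140:240,130:270],None,fx=4,fy=4)
cv2.imwrite("pics/w5.png",cv2.resize(np.hstack([a,b]),(800,286)))
```

```text
11.1 [ 485.04048678 -213.12352145   87.88800262] [-3.69615551  2.00598933 16.998117  ] [ 0.57279567  1.04459242 -0.09502646] [-0.107  0.377 -0.416  0.002 -0.775  1.368]
```

View pics/w5.png

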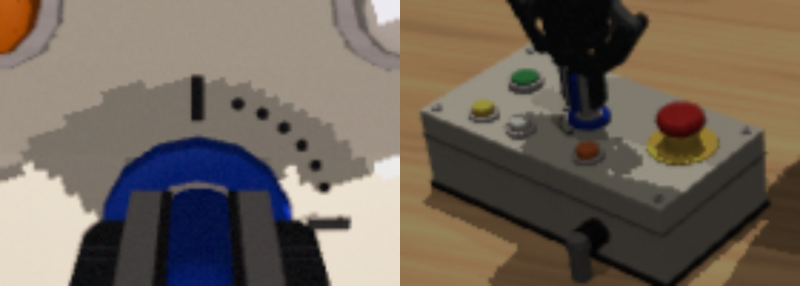

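Pushing another 0.2 mm raised the force to 17 N, and the height (88) matches the 7 mm grasp offset, so the shoulder is home. The view shows the bow just above the ring. I'm easing the push slightly and turning clockwise.

Request:
carry_out(deltas="1 0 0 -0.002 0 0 0.6;1 0 0 0 0 0 0.9;1 0 0 0 0 0 0.9;1 0 0 0 0 0 0.9;1 0 0 0 0 0 0.9;1 0 0 0 0 0 0.9;1 0 0 0 0 0 0.9;1 0 0 0 0 0 0")

```text
time: 11.87
eef_pos: [484.9, -213.8, 88.1]
orientation: [[0.673, -0.739, 0.002], [-0.739, -0.673, -0.003], [0.003, -0.0, -1.0]]
contact_force: [-2.8, -2.1, 13.7]
opening: 8.8
gripper_force: 80.5
```

```bash
python3 -c "
from h import *
s=r.get_state();print(s['time'],s['eef_pos'],s['orientation'].round(3),s['contact_force'],s['moment'],s['qpos'][5],s['opening'])"
```

```text
11.8667 [ 484.93152576 -213.77414757   88.05053549] [[ 0.673 -0.739  0.002]
 [-0.739 -0.673 -0.003]
 [ 0.003 -0.    -1.   ]] [-2.78898086 -2.12266957 13.65130644] [-0.56861033  0.82778554  0.03651083] 0.8440960007538073 8.8351272106575
```

Request:
carry_out(deltas="1 0 0 0 0 0 1;1 0 0 0 0 0 1;1 0 0 0 0 0 1;1 0 0 0 0 0 1;1 0 0 0 0 0 1;1 0 0 0 0 0 1;1 0 0 0 0 0 1;1 0 0 0 0 0 1;1 0 0 0 0 0 1;1 0 0 0 0 0 0")

```text
time: 12.7
eef_pos: [483.4, -214.3, 88.1]
orientation: [[-0.047, -0.999, -0.001], [-0.999, 0.047, -0.003], [0.003, 0.001, -1.0]]
contact_force: [-4.4, -4.0, 16.2]
opening: 9.4
gripper_force: 80.8
```

```bash
python3 -c "
from h import *
s=r.get_state();print(s['time'],s['eef_pos'],s['orientation'].round(3),s['contact_force'],s['moment'],s['qpos'][5],s['opening'])"
```

```text
12.7 [ 483.39061399 -214.27856664   88.07099017] [[-0.047 -0.999 -0.001]
 [-0.999  0.047 -0.003]
 [ 0.003  0.001 -1.   ]] [-4.37651893 -3.95673733 16.2131414 ] [-1.25765587  1.68832649  0.14623644] 0.05853071587505177 9.388537519324117
```

Request:
carry_out(deltas="1 0 0 0 0 0 1;1 0 0 0 0 0 1;1 0 0 0 0 0 1;1 0 0 0 0 0 1;1 0 0 0 0 0 0.5;1 0 0 0 0 0 0;1 0 0 0 0 0 0")

```text
time: 13.28
eef_pos: [482.6, -214.2, 88.1]
orientation: [[-0.423, -0.906, -0.003], [-0.906, 0.423, -0.003], [0.004, 0.001, -1.0]]
contact_force: [-7.0, -3.5, 17.3]
opening: 9.0
gripper_force: 81.1
```

```bash
python3 -c "
from h import *
s=r.get_state();print(s['time'],s['eef_pos'],s['orientation'].round(3),s['contact_force'],s['moment'],s['qpos'][5],s['opening'])"
```

```text
13.2833 [ 482.57521256 -214.16955901   88.05645539] [[-0.423 -0.906 -0.003]
 [-0.906  0.423 -0.003]
 [ 0.004  0.001 -1.   ]] [-7.04283004 -3.46511259 17.33107984] [-0.96207752  2.16655196  0.11854831] -0.33116062002321855 9.022312587614708
```

Request:
carry_out(deltas="1 0 0 0 0 0 0.8;1 0 0 0 0 0 0.8;1 0 0 0 0 0 0.6;1 0 0 0 0 0 0;1 0 0 0 0 0 0")

```text
time: 13.7
eef_pos: [482.2, -214.0, 88.1]
orientation: [[-0.588, -0.809, -0.004], [-0.809, 0.588, -0.002], [0.004, 0.002, -1.0]]
contact_force: [-7.6, -2.5, 18.8]
opening: 8.7
gripper_force: 81.3
```

```bash
python3 -c "
from h import *
s=r.get_state();print(s['time'],s['eef_pos'],s['orientation'].round(3),s['contact_force'],s['moment'],s['qpos'][5],s['opening'])
p=r.camera_params('wrist');im=r.snapshot('wrist');sc=r.snapshot('scene')
a=cv2.resize(im[160:340,165:385],None,fx=2.5,fy=2.5);b=cv2.resize(sc[140:240,130:252],None,fx=4.5,fy=4.5)
cv2.imwrite('pics/w6.png',cv2.resize(np.hstack([a,b[:450]]),(800,330)))"
```

```text
13.7 [ 482.24113919 -213.99824601   88.05083431] [[-0.588 -0.809 -0.004]
 [-0.809  0.588 -0.002]
 [ 0.004  0.002 -1.   ]] [-7.55190144 -2.51898437 18.83556531] [-0.74604418  2.38822755  0.23440878] -0.5227761116497838 8.700893566231384
```

View pics/w6.png

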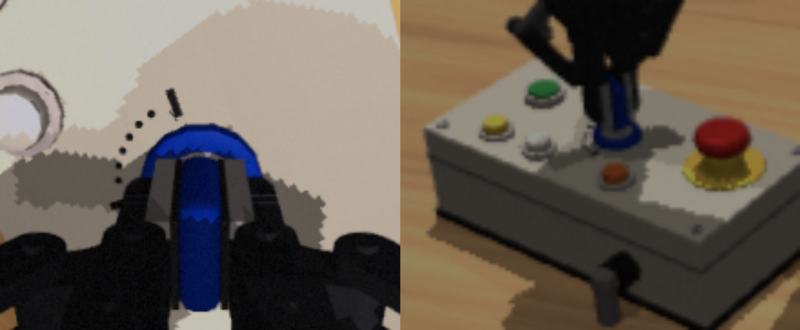

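Request:
carry_out(deltas="1 0 0 0 0 0 0.6;1 0 0 0 0 0 0.5;1 0 0 0 0 0 0;1 0 0 0 0 0 0;1 0 0 0 0 0 0;1 0 0 0 0 0 0")

```text
time: 14.3
eef_pos: [482.2, -213.6, 88.0]
orientation: [[-0.662, -0.749, -0.004], [-0.749, 0.662, -0.002], [0.004, 0.002, -1.0]]
contact_force: [-7.7, -1.3, 18.6]
opening: 9.2
gripper_force: 81.3
```

```bash
python3 -c "
from h import *
s=r.get_state();print(s['time'],s['eef_pos'],s['orientation'].round(3),s['contact_force'],s['moment'],s['qpos'][5],s['opening'])
im=r.snapshot('wrist');cv2.imwrite('pics/w7.png',cv2.resize(im[190:340,210:340],None,fx=4,fy=4))"
```

```text
14.3 [ 482.22179552 -213.57284381   88.03888321] [[-0.662 -0.749 -0.004]
 [-0.749  0.662 -0.002]
 [ 0.004  0.002 -1.   ]] [-7.66049675 -1.34016266 18.55920285] [-0.12182406  2.37763029  0.2938746 ] -0.6185569685976062 9.151062116509449
```

View pics/w7.png

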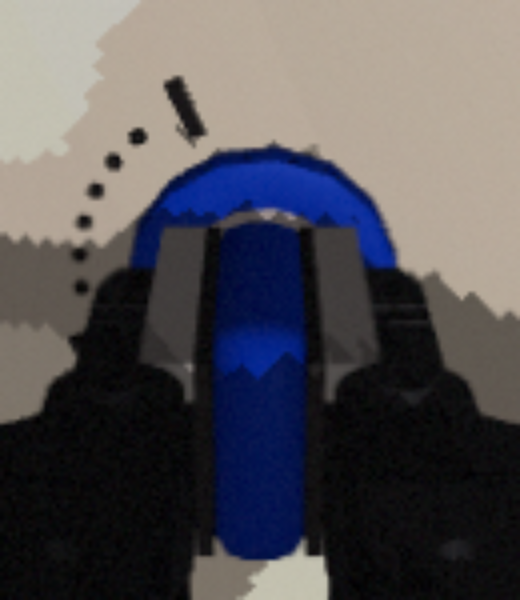

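The bow is still gripped and the hand has turned 1.98 rad. The shoulder sits on the ring and the moment has risen to 0.29 N m, well above the spring's 0.1, so the cylinder is against its stop. I'm handing in.

```bash
python3 -c "
from workcell import r
print(r.hand_in())"
```

```text
the job is handed in; nothing more can be done
None
```

The blue key is fully home in the blue-ringed switch, turned clockwise to the stop and still gripped against the spring; I handed the job in at about 14.4 s, but the hand-in call returned no verdict.

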